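Open the double-door reagent locker, bolted leaf last

ROBOT

A 6-joint arm with a two-finger parallel gripper is mounted at the origin on the work surface; the furniture and walls round the work are solid. World frame = base frame: x ahead of the robot, y to its left, z up, the work surface at z = 0. Lengths are in m, angles in rad, forces in N, time in s.
With the tool pointing down it reaches from about 0.25 to 0.8 m from the base axis. Payload 8.5 kg.
Tool frame: the origin (TCP) lies midway between the tips of the shut fingers; the grasp point (between the pads) lies 19 mm behind it (hold_point_z is the distance from the TCP to the grasp point, in m); z points along the fingers, y is the direction in which the jaws open and shut (so a half turn about z gives the same grasp; the last joint's range is limited). The gripper opens to 85 mm and grips with 20 to 120 N. Pads are 22 mm wide; open, the fingers measure 114 mm over their backs; the gripper's body (76 mm by 85 mm) begins 54 mm behind the grasp point. The pads swing forward as they close: fully open they stand 13 mm farther back than shut.
Start: joints at [-1.128, 0.238, -0.013, 1.319, 0, 1.571], TCP at [0.225, -0.474, 0.231] pointing down, gripper open.
Joint ranges: [-2.66, 2.66], [-1.03, 1.9], [-1.14, 1.46], [-1.82, 2.27], [-1.45, 1.34], [-3.14, 3.14]. Speed limits (rad/s): [2.22, 2.22, 2.79, 3.14, 3.14, 3.14].

INTERFACE

Orientations are given as [roll, pitch, yaw] about the fixed x, y, z axes, in that order (R = Rz(yaw) Ry(pitch) Rx(roll)).
In Python, from cell import * gives the robot as it stands.
- The arm moves only by the tool step_arm, never from a script. Its argument "steps" is a list of rows, each a list of 5 numbers: the shift along the tool's x, y, z in units of 25 mm (1.0 is 25 mm), then the turn about the tool's z in units of 6 degrees (1.0 is 6 degrees), then the closure in counts, from 0 (fully open) to 255 (shut). In form: [[tx, ty, tz, spin, gripper], ...]. A call has 1 to 20 rows; each row shifts and turns the pose as measured when the row begins, along the tool's axes as they then stand; what a row does not reach is not made up. A row lasts 1/8 s, in which the tool goes at most 62.5 mm and 10.7 degrees, less where a joint would pass 70% of its speed; a pose out of reach is approached as far as the arm can. A call is refused whole if a number of a shift passes 1 or a number of a turn 1, either way. A call with a gripper value outside its range is refused whole. The fingers move at their own pace and stop on an object; "newtons" is the grip in N (left out, the last holds). Time passes only in rows, so rows that do not move let the fingers close. It gives the time, the measured TCP pose, the force and the opening at its end, in the units of the state.
- get_state(): the state, without advancing time (a new reading comes with each control period).
- read_camera(name): name is "side" or "top"; returns (picture, depth): 480x640x3 uint8, blue, green, red; 480x640 float32, m along the optical axis (not along the pixel's ray), 0 where there is no reading.
- camera_model(name): a dict with "mtx" (3x3 intrinsics, pixels), "R" (3x3) and "t" (3): a world point X has camera coordinates R X + t. Camera axes: x right, y down, z forward; pixel columns grow to the right and rows downward; lengths in m; the calibration is good to about 2 mm. A picture is of the moment at which its call begins. camera_model takes no time and is no camera call.
- job_done(): hands the job in, once; it reports no verdict.
The state is a dict: "clock": time; "q": joint angles; "joint_vel": joint speeds; "effort": joint torques, N m; "eef_pos": TCP position; "tcp_rot": TCP orientation; "contact_force": force on the tool from outside, world axes, zero at the start; "torque": the same for the moment, N m; "width": finger opening in m.
Only numpy, scipy, OpenCV 4.12 (cv2) and the standard library are available. Lean on these libraries where they do the work, as an engineer would, in place of code of your own. Each camera call takes 0.05 s, during which the arm holds its last target.

TASK

Open up the little double-door locker on the mat: first swing its active door (the one with the long pull, whose cover strip and hood lap over the other door's bolt) wide open. Then draw the passive door's bolt up by its knob and pull that door ajar too, by at least 20 degrees, leaving both doors standing open.

Things in the scene. Friction and masses are not known exactly. Their poses are not given: they have to be found in the camera images.
- locker: White locker fixed on a dark rubber mat: 200 mm wide (y), 65 deep (x), 130 high, two doors side by side in front. Origin: centre of its underside, 3 mm over the worktop. x points into the locker (front looks to -x), y left seen from the front, z up. Hinge lines upright at x = -39.5, y = -98 (active, right) and y = +98 mm (passive, left). Door faces at x = -46, tops at z = 128, plinth 16 mm high to x = -66.
- active_door (a joint): Right-hand, active door's opening angle, rad: 0 shut, grows as its free edge swings out to -x; stop at 1.9. Stays where left; about 2 N at the pull. Starts at 0 to 0.1. Its cover strip and hood reach 30 mm past its edge over the passive door, hood top at z = 172 mm, and hide the bolt and hold it down until this door opens.
- passive_door (a joint): Left-hand, passive door's opening angle, rad: 0 shut, grows as its free edge swings out to -x; stop at 1.6. Stays where left. Locked but for slight play while its bolt is down. It has its own shorter pull: top at locker x = -81.5, y = +53, z = 130 mm.
- bolt (a joint): Height (m) by which the passive door's upright bolt is drawn up: 0 down, its foot 12 mm deep behind the plinth's lip; free of the plinth from 0.014; upper stop 0.022. Takes about 3 N; friction keeps it where it is left.
- pull_top (a point): On the axis of the active door's pull, 15 mm below its upper end: an upright round steel bar 12 mm thick, 36 mm in front of the door's face. Door shut: locker x = -81.5, y = -45, z = 180 mm. Its topmost 60 mm stand free above brackets and door, to be pinched from above; it may turn within the grip. Moves with the door.
- bolt_knob (a point): Centre of the bolt's knob, an upright steel cylinder 16 mm thick, 26 mm high, its underside 10 mm above the passive door's top. Bolt down and door shut: locker x = -52.5, y = +16, z = 151 mm; moves with bolt and door. Under the active door's hood at first; can be pinched from above once the hood has swung away, and the door pulled by it.
- bath_lid: Not to be handled, an obstacle: the fixed grey lid of the big blue water bath, about 400 x 350 mm, standing edgewise at 45 degrees right of the mat. Bath, lid and the lid's knob rise to 300 mm above the worktop; an arm coming from the right must pass above them. Behind the locker a tall room wall runs at 45 degrees, about 0.60 m from the robot's axis.

How it is judged:
On the way, in this order (a step that is already met when the one before it is completed fails the run):
1. the active door is swung open at least 60 degrees while the bolt is still down and the passive door shut (value of joint active_door above 1.05 rad and value of joint bolt below 0.006 m and value of joint passive_door below 0.1 rad), for 0.2 s.
2. the bolt is drawn up clear of the plinth (value of joint bolt above 0.013 m), for 0.1 s.
At the end, for the whole second after the job is handed in: The active door stands open at least 60 degrees and the passive door at least 15 degrees, both at rest (value of joint active_door above 1.05 rad and value of joint passive_door above 0.26 rad and velocity of joint each of active_door, passive_door below 0.1 rad/s); the robot touches nothing.
It also fails if it takes over 51 s, if anything falls off the work surface, if the arm or the gripper's body presses on something with over 40 N, if the wrist force passes 120 N, or if a joint passes its speed limit or range.

## Working session

There is one attempt and no reset: what is moved stays moved. The work goes in short steps, Python scripts to look and compute and a tool call to move; the robot and the scene stay as the last step left them, time stands still between calls to the robot, and variables do not carry over. Pictures are saved under pics/ and viewed, and the job is handed in when it is done.

Besides the shell and the picture viewer there is one more tool, called after "Call:" by a JSON object that holds its "method" and its "body", one argument or row to a line. step_arm: Moves the arm, as the interface text tells. Its arguments: {"type":"object","properties":{"steps":{"type":"array"},"newtons":{"type":"number"}},"required":["steps"]}

```bash
mkdir -p pics; ls; python3 - <<'E'
from cell import *
import cv2,numpy as np
s=get_state();print({k:np.round(v,3) for k,v in s.items()})
for n in("side","top"):
    p,d=read_camera(n);cv2.imwrite(f"pics/{n}0.png",p);np.savez(f"{n}0.npz",p=p,d=d)
    m=camera_model(n);print(n,np.round(m["mtx"],1).tolist(),np.round(m["R"],3).tolist(),np.round(-m["R"].T@m["t"],3))
E
```

```text
pics
{'clock': np.float64(0.0), 'q': array([-1.128,  0.239, -0.014,  1.319,  0.   ,  1.571]), 'joint_vel': array([ 0.   , -0.001, -0.001, -0.   ,  0.002,  0.001]), 'effort': array([ 1.0000e-03, -5.3878e+01,  3.4644e+01,  1.8000e-02,  0.0000e+00,
        0.0000e+00]), 'eef_pos': array([ 0.225, -0.474,  0.231]), 'tcp_rot': array([-3.14 , -0.   ,  0.443]), 'contact_force': array([ 0.841,  0.801, -0.566]), 'torque': array([ 0.032, -0.01 ,  0.023]), 'width': np.float64(0.085)}
side [[548.7, 0.0, 320.0], [0.0, 548.7, 235.7], [0.0, 0.0, 1.0]] [[-0.271, -0.962, 0.006], [-0.672, 0.185, -0.717], [0.689, -0.198, -0.697]] [-0.352  0.327  0.894]
top [[587.7, 0.0, 325.2], [0.0, 587.7, 231.1], [0.0, 0.0, 1.0]] [[0.02, -1.0, 0.003], [-0.996, -0.02, -0.092], [0.092, -0.001, -0.996]] [0.245 0.088 1.402]
```

View pics/side0.png

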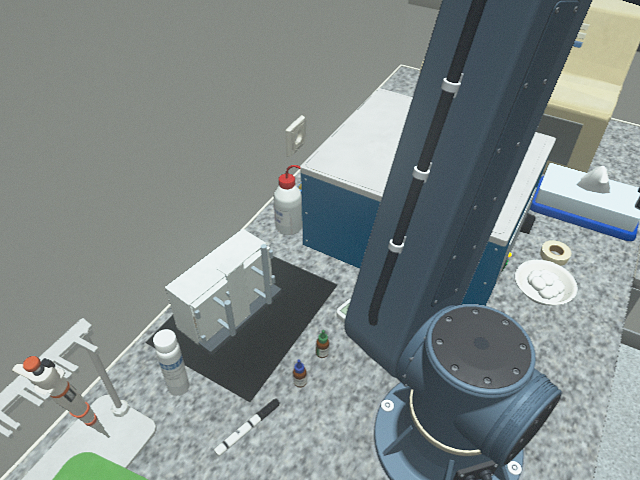

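View pics/top0.png

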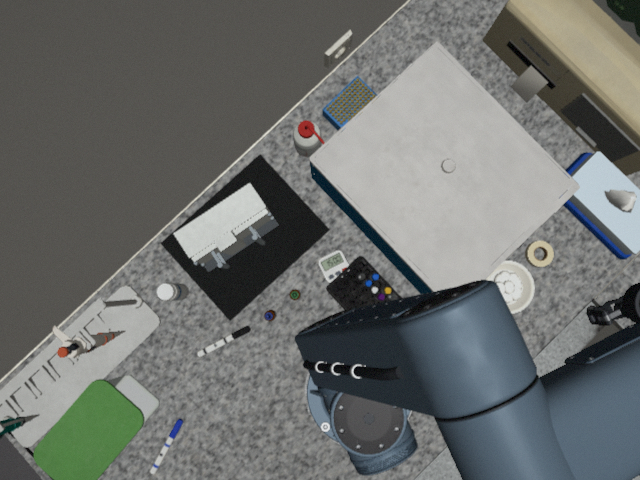

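The side view shows the locker near (230,285), its long pull at about (268,270) and the short pull at about (228,315). The top view shows the locker at (225,225) and the bath and lid right of the mat at (440,170). I'll enlarge both around the locker.

```bash
python3 - <<'E'
import cv2,numpy as np
a=np.load("side0.npz");b=np.load("top0.npz")
A=cv2.resize(a['p'][215:365,150:300],None,fx=5.3,fy=4,interpolation=cv2.INTER_CUBIC)
A=cv2.resize(a['p'][220:360,150:300],(600,560),interpolation=cv2.INTER_CUBIC)
B=cv2.resize(b['p'][170:285,160:310],(780,598),interpolation=cv2.INTER_CUBIC)
cv2.imwrite("pics/s0z.png",A);cv2.imwrite("pics/t0z.png",B)
E
```

```text
(no output)
```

View pics/s0z.png

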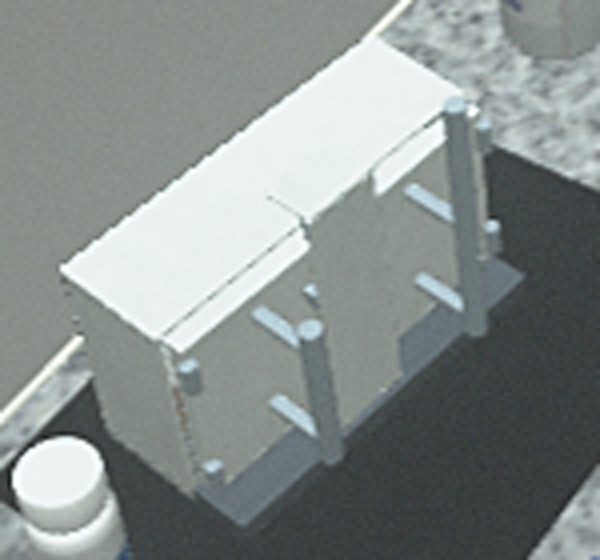

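View pics/t0z.png

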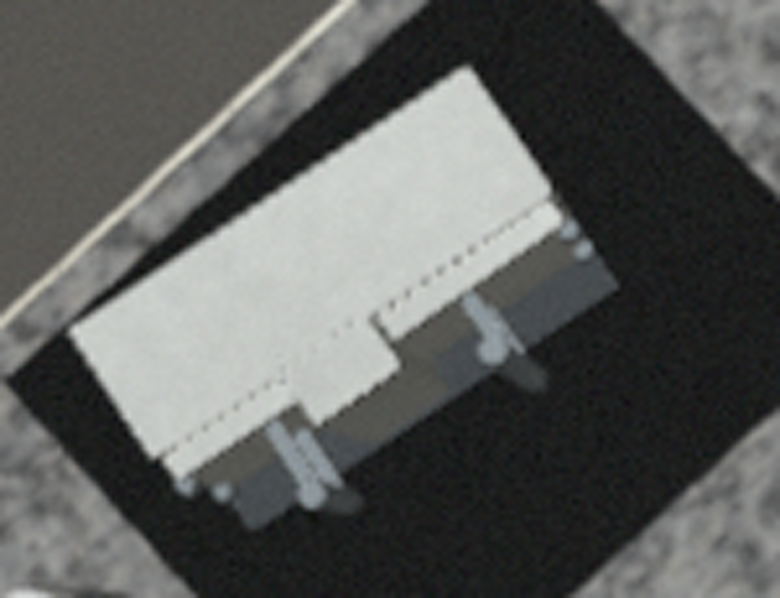

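Zoomed in: long pull top is at side (263.7,246), top (254.2,236.7). Short pull top is at side (228,302), top (220,264.6). Roof corners are readable in the top view. Next I triangulate.

```bash
cat > h.py <<'E'
from cell import *
import cv2,numpy as np
def tri(a,b):
    P=[camera_model(n) for n in("side","top")]
    M=[m["mtx"]@np.c_[m["R"],m["t"]] for m in P]
    X=cv2.triangulatePoints(M[0],M[1],np.array(a,float).reshape(2,1),np.array(b,float).reshape(2,1)).ravel();return X[:3]/X[3]
def ray(n,uv,z):
    m=camera_model(n);c=-m["R"].T@m["t"];d=m["R"].T@np.linalg.solve(m["mtx"],[*uv,1]);return c+d*(z-c[2])/d[2]
E
python3 - <<'E'
from h import *
print("long",tri((263.7,246),(254.2,236.7)),"short",tri((228,302),(220,264.6)))
print("rayon top long",ray("top",(254.2,236.7),.198),ray("side",(263.7,246),.198))
print("short",ray("top",(220,264.6),.133),ray("side",(228,302),.133))
c=[ray("top",u,.133) for u in[(173.8,233.1),(250,182.7),(265.8,206.9),(189.8,258.1)]]
for k in c:print(k)
print([np.linalg.norm(c[i]-c[i-1]) for i in range(4)])
print("tri corners",tri((165.5,287),(173.8,233.1)),tri((243,230),(250,182.7)))
E
```

```text
long [0.34229095 0.23213645 0.19292489] short [0.28550747 0.31233264 0.12812839]
rayon top long [0.34191012 0.2316171  0.198     ] [0.33722447 0.23272537 0.198     ]
short [0.28529745 0.31125261 0.133     ] [0.28155733 0.31266831 0.133     ]
[0.35147029 0.41374112 0.133     ]
[0.46526507 0.2521978  0.133     ]
[0.41267696 0.21615268 0.133     ]
[0.29801905 0.37689677 0.133     ]
[np.float64(0.06491949592050782), np.float64(0.1975993254841784), np.float64(0.06375547882382245), np.float64(0.19744644644698228)]
tri corners [0.35218734 0.4162512  0.12611398] [0.46698326 0.25371229 0.12351988]
```

```bash
python3 - <<'E'
from h import *
for u in[(310,160),(437,43),(578,188),(428,300),(448,166)]:print(ray("top",u,.285).round(3))
b=np.load("top0.npz");m=camera_model("top")
for u in[(330,165),(430,200),(448,166),(540,190)]:
    z=b['d'][u[1],u[0]];X=m["R"].T@(np.linalg.solve(m["mtx"],[*u,1])*z-m["t"]);print(u,X.round(3))
E
```

```text
[0.486 0.118 0.285]
[ 0.725 -0.127  0.285]
[ 0.441 -0.399  0.285]
[ 0.221 -0.111  0.285]
[ 0.479 -0.148  0.285]
(330, 165) [0.486 0.079 0.239]
(430, 200) [ 0.416 -0.118  0.263]
(448, 166) [ 0.477 -0.146  0.297]
(540, 190) [ 0.442 -0.34   0.247]
```

Call:
{"method": "step_arm", "body": {
  "steps": [
    [0,0,-1,-0.8,130],
    [0,0,-1,-0.8,130],
    [0,0,-1,0,130],
    [0,0,-1,0,130],
    [0,0,-1,0,130],
    [0,0,-1,0,130],
    [0,0,0,0,130]
  ],
  "newtons": 50
}}

```text
clock: 0.98
eef_pos: [0.2244, -0.4732, 0.3824]
tcp_rot: [-3.134, -0.001, 0.616]
contact_force: [-0.9, -0.3, 0.1]
width: 0.0418
```

Yaw now matches the locker (0.616), and the lid measures about 0.25–0.30 m high, so z 0.38 clears it.

Call:
{"method": "step_arm", "body": {
  "steps": [
    [1,-1,0,0,130],
    [1,-1,0,0,130],
    [1,-1,0,0,130],
    [1,-1,0,0,130],
    [1,-1,0,0,130],
    [1,-1,0,0,130],
    [1,-1,0,0,130],
    [1,-1,0,0,130],
    [1,-1,0,0,130],
    [1,-1,0,0,130],
    [1,-1,0,0,130],
    [1,-1,0,0,130]
  ]
}}

```text
clock: 2.48
eef_pos: [0.2946, -0.0425, 0.3743]
tcp_rot: [-3.118, 0.001, 0.61]
contact_force: [0.6, -2.0, 0.2]
width: 0.042
```

Call:
{"method": "step_arm", "body": {
  "steps": [
    [1,-1,0,0,130],
    [1,-1,0,0,130],
    [1,-1,0,0,130],
    [1,-1,0,0,130],
    [1,-1,0,0,130],
    [1,-1,0,0,130],
    [1,-1,0,0,130],
    [0.4,-0.4,0,0,130],
    [0,0,0,0,130],
    [0,0,0,0,130]
  ]
}}

```text
clock: 3.72
eef_pos: [0.337, 0.2239, 0.3693]
tcp_rot: [-3.116, 0.013, 0.615]
contact_force: [-0.1, -0.1, 0.3]
width: 0.0417
```

```bash
cat >> h.py <<'E'
L0=np.array([.3815,.3147]);YAW=.614
ex=np.array([np.cos(YAW),np.sin(YAW)]);ey=np.array([-ex[1],ex[0]])
def W(x,y): return L0+x*ex+y*ey
def L(p): d=np.array(p[:2])-L0; return np.array([d@ex,d@ey])*1000
def to(x,y,z):
    s=get_state();p=np.array(s["eef_pos"]);yaw=s["tcp_rot"][2];d=W(x/1e3,y/1e3)-p[:2]
    tx=np.array([np.cos(yaw),np.sin(yaw)]);ty=np.array([np.sin(yaw),-np.cos(yaw)])
    print("locker pos",L(p).round(1),"z",round(p[2],4),"rot",np.round(s["tcp_rot"],3),"q",np.round(s["q"],2),"F",np.round(s["contact_force"],1))
    print("units",(d@tx/.025).round(2),(d@ty/.025).round(2),((p[2]-z)/.025).round(2),"yaw err deg",np.degrees(YAW-yaw).round(2))
E
python3 - <<'E'
from h import *
to(-81.5,-45,.165)
for n in("side","top"):
    p,d=read_camera(n);cv2.imwrite(f"pics/{n}1.png",p)
E
```

```text
locker pos [-88.7 -48.6] z 0.3693 rot [-3.116  0.013  0.615] q [0.57 0.03 0.09 1.64 0.03 3.09] F [-0.1 -0.1  0.3]
units 0.29 -0.14 8.17 yaw err deg -0.04
```

View pics/side1.png

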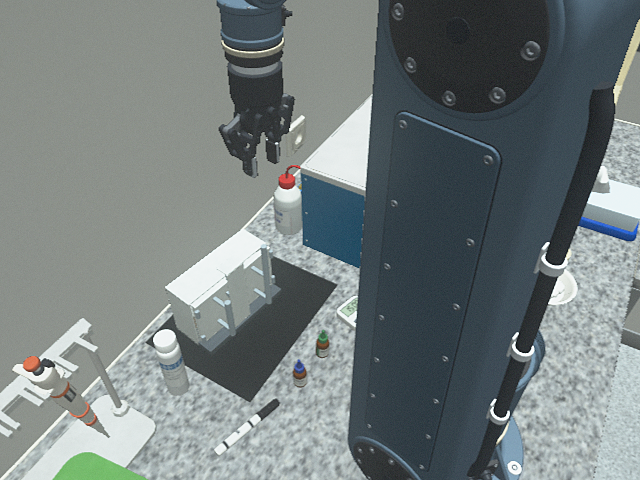

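The side view shows the gripper over the locker at about (258,150), with nothing else disturbed. q6 is near its limit, so I'll turn a little CCW while descending.

Call:
{"method": "step_arm", "body": {
  "steps": [
    [0.29,-0.14,0,-1,130],
    [0,0,0,-1,130],
    [0,0,1,0,130],
    [0,0,1,0,130],
    [0,0,1,0,130],
    [0,0,1,0,130],
    [0,0,1,0,130],
    [0,0,0.2,0,130],
    [0,0,0,0,130]
  ]
}}

```text
clock: 4.95
eef_pos: [0.3392, 0.2265, 0.2394]
tcp_rot: [-3.117, -0.0, 0.82]
contact_force: [-0.4, -0.8, 0.3]
width: 0.042
```

```bash
python3 - <<'E'
from h import *
to(-81.5,-45,.165)
for n in("side","top"):
    p,d=read_camera(n);p=p[120:320,150:350];cv2.imwrite(f"pics/{n}2.png",cv2.resize(p,(600,600),interpolation=cv2.INTER_CUBIC))
E
```

```text
locker pos [-85.4 -47.7] z 0.2394 rot [-3.117 -0.     0.82 ] q [ 0.57  0.04 -0.23  1.31  0.02  2.89] F [-0.4 -0.8  0.3]
units 0.18 -0.07 2.98 yaw err deg -11.8
```

View pics/side2.png

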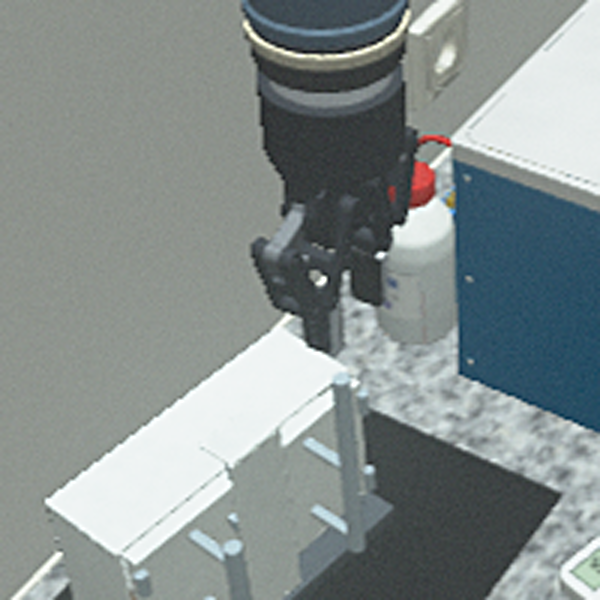

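View pics/top2.png

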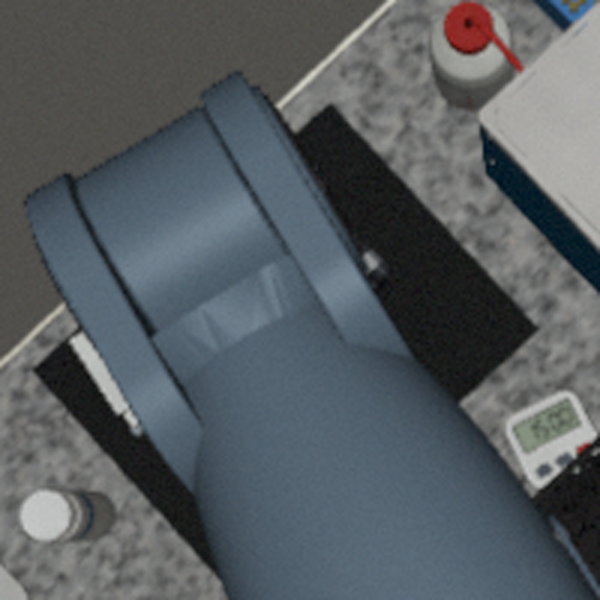

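The side view shows the fingers, at zoomed (325,345) and (370,295), just above and behind the pull top at (342,378). Descending.

Call:
{"method": "step_arm", "body": {
  "steps": [
    [0.12,-0.07,0,0,130],
    [0,0,0.6,0,130],
    [0,0,0.5,0,130],
    [0,0,0,0,130]
  ]
}}

```text
clock: 5.55
eef_pos: [0.3412, 0.2321, 0.2137]
tcp_rot: [-3.118, -0.005, 0.82]
contact_force: [-0.1, -0.1, 0.9]
width: 0.0419
```

```bash
python3 - <<'E'
from h import *
to(-82.5,-45,.165)
p,d=read_camera("side");p=p[170:300,200:330];cv2.imwrite(f"pics/side3.png",cv2.resize(p,(600,600),interpolation=cv2.INTER_CUBIC))
E
```

```text
locker pos [-80.5 -44.3] z 0.2137 rot [-3.118 -0.005  0.82 ] q [ 0.58  0.05 -0.28  1.23  0.02  2.9 ] F [-0.1 -0.1  0.9]
units -0.08 0.01 1.95 yaw err deg -11.81
```

View pics/side3.png

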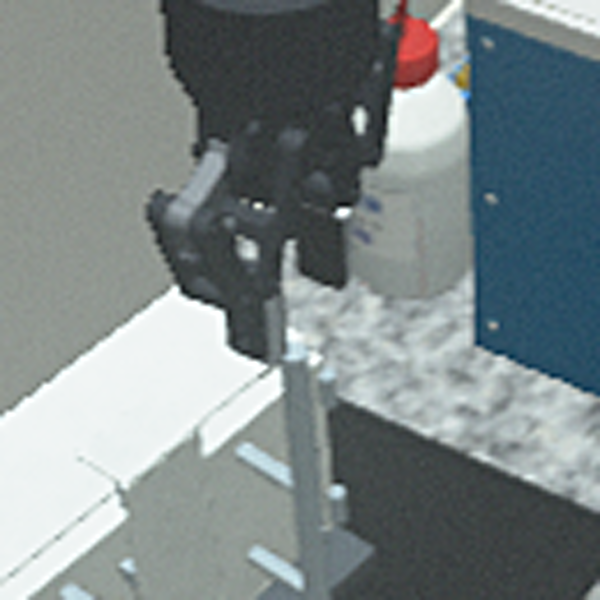

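The side view shows the bar top at (297,350), in line below the gap between the fingertips at (250,345) and (320,280). Continuing down and closing.

Call:
{"method": "step_arm", "body": {
  "steps": [
    [-0.08,0,0.5,0,130],
    [0,0,0.5,0,130],
    [0,0,0.5,0,130],
    [0,0,0.35,0,130],
    [0,0,0,0,130]
  ]
}}

```text
clock: 6.22
eef_pos: [0.3393, 0.2317, 0.1648]
tcp_rot: [-3.118, -0.006, 0.82]
contact_force: [0.5, 0.4, 0.7]
width: 0.0424
```

```bash
python3 - <<'E'
from h import *
to(-82,-45,.165)
p,d=read_camera("side");p=p[170:300,200:330];cv2.imwrite(f"pics/side4.png",cv2.resize(p,(600,600),interpolation=cv2.INTER_CUBIC))
E
```

```text
locker pos [-82.3 -43.5] z 0.1648 rot [-3.118 -0.006  0.82 ] q [ 0.58  0.08 -0.39  1.11  0.02  2.9 ] F [0.5 0.4 0.7]
units 0.0 0.06 -0.01 yaw err deg -11.81
```

View pics/side4.png

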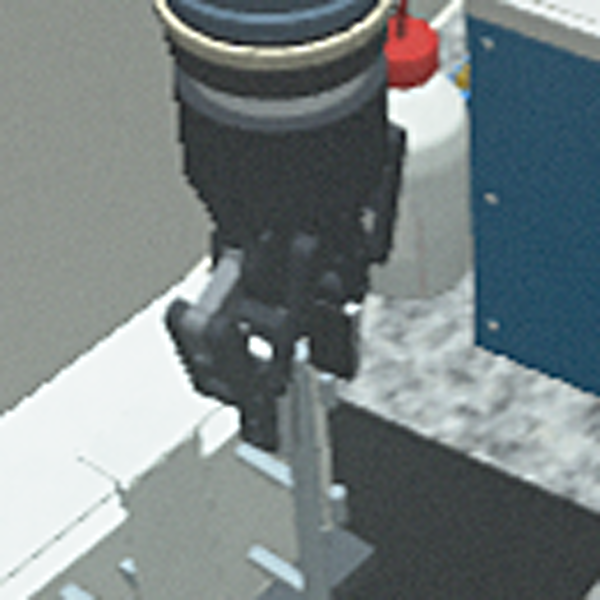

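The bar at (303,350) stands between the fingers, with no contact force. Closing.

Call:
{"method": "step_arm", "body": {
  "steps": [
    [0,0,0,0,255],
    [0,0,0,0,255],
    [0,0,0,0,255],
    [0,0,0,0,255],
    [0,0,0,0,255]
  ],
  "newtons": 50
}}

```text
clock: 6.9
eef_pos: [0.3394, 0.2322, 0.1658]
tcp_rot: [-3.118, -0.007, 0.821]
contact_force: [-1.1, 1.6, -1.6]
width: 0.0108
```

Call:
{"method": "step_arm", "body": {
  "steps": [
    [-0.24,0.14,0,-1,255],
    [-0.24,0.14,0,-1,255],
    [-0.24,0.14,0,-1,255],
    [0,0,0,0,255]
  ]
}}

```text
clock: 7.4
eef_pos: [0.3376, 0.2108, 0.1658]
tcp_rot: [-3.123, -0.014, 1.143]
contact_force: [-1.6, -0.4, -2.6]
width: 0.0107
```

```bash
cat >> h.py <<'E'
def act():
    s=get_state();p=L(s["eef_pos"]);r=p-[-39.5,-98]
    print("p",p.round(1),"z",round(s["eef_pos"][2],4),"r",np.hypot(*r).round(1),"door deg",(np.degrees(np.arctan2(r[1],r[0]))%360-128.4).round(1),"yaw off",np.degrees(s["tcp_rot"][2]-YAW).round(1),"F",np.round(s["contact_force"],1),"w",s["width"],"q",np.round(s["q"],2))
E
python3 -c "
from h import *
act()"
```

```text
p [-95.8 -59.6] z 0.1658 r 68.1 door deg 17.3 yaw off 30.3 F [-1.6 -0.4 -2.6] w 0.010650392603460762 q [ 0.54  0.06 -0.41  1.1   0.02  2.54]
```

Door at 17.3°, low force. Continuing.

Call:
{"method": "step_arm", "body": {
  "steps": [
    [-0.24,0.14,0,-1,255],
    [-0.24,0.14,0,-1,255],
    [-0.24,0.14,0,-1,255],
    [-0.24,0.14,0,-1,255],
    [-0.24,0.14,0,-1,255],
    [0,0,0,0,255]
  ]
}}

```text
clock: 8.15
eef_pos: [0.3489, 0.1778, 0.1658]
tcp_rot: [-3.134, -0.021, 1.664]
contact_force: [-0.3, -0.8, -1.3]
width: 0.0104
```

```bash
python3 -c "
from h import *
act()"
```

```text
p [-105.5  -93.1] z 0.1658 r 66.2 door deg 47.3 yaw off 60.2 F [-0.3 -0.8 -1.3] w 0.010361471967018658 q [ 0.45  0.05 -0.42  1.11  0.02  1.93]
```

Call:
{"method": "step_arm", "body": {
  "steps": [
    [-0.24,0.12,0,-1,255],
    [-0.24,0.12,0,-1,255],
    [-0.24,0.12,0,-1,255],
    [-0.24,0.12,0,-1,255],
    [-0.24,0.12,0,-1,255],
    [-0.24,0.12,0,-1,255],
    [0,0,0,0,255]
  ]
}}

```text
clock: 9.02
eef_pos: [0.3805, 0.1523, 0.1658]
tcp_rot: [3.133, -0.02, 2.28]
contact_force: [0.7, -2.2, 0.3]
width: 0.0105
```

```bash
python3 -c "
from h import *
act()
p,d=read_camera('side');cv2.imwrite('pics/side5.png',cv2.resize(p[170:350,150:390],(800,600),interpolation=cv2.INTER_CUBIC))
"
```

```text
p [ -94.4 -132.2] z 0.1658 r 64.7 door deg 83.5 yaw off 95.5 F [ 0.7 -2.2  0.3] w 0.010473973917757059 q [ 0.36  0.08 -0.39  1.11  0.02  1.23]
```

View pics/side5.png

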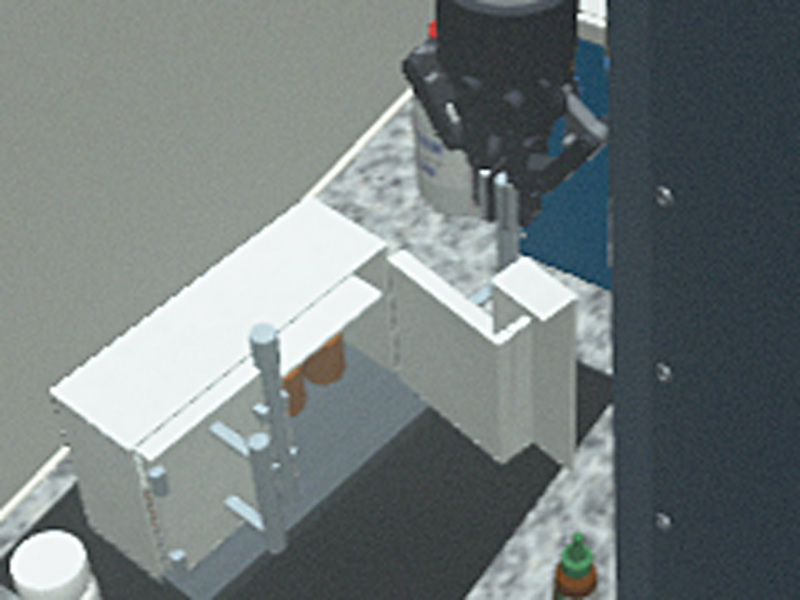

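The active door stands open at about 83°. The knob is now visible with its top at zoomed (265,333), side px about (229.5,270). Releasing and rising.

Call:
{"method": "step_arm", "body": {
  "steps": [
    [0,0,0,0,130],
    [0,0,0,0,130],
    [0,0,0,0,130],
    [0,0,-0.5,0,130],
    [0,0,-1,0,130],
    [0,0,-1,0,130],
    [0,0,-1,0,130],
    [0,0,-1,0,130],
    [0,0,0,0,130]
  ]
}}

```text
clock: 10.2
eef_pos: [0.3802, 0.1512, 0.2861]
tcp_rot: [3.129, -0.021, 2.273]
contact_force: [-0.3, 0.3, -0.5]
width: 0.042
```

```bash
python3 -c "
from h import *
to(-52.5,16,.22)
k=ray('side',(229.5,270),.167);print(k,L(k))
k=ray('side',(228,302),.133);print('short pull side',L(k))
for n in('side','top'):
  p,d=read_camera(n);np.savez(n+'6.npz',p=p,d=d);a=p[170:350,150:390] if n=='side' else p[150:330,130:370];cv2.imwrite('pics/'+n+'6.png',cv2.resize(a,(800,600),interpolation=cv2.INTER_CUBIC))
"
```

```text
locker pos [ -95.3 -132.9] z 0.2861 rot [ 3.129 -0.021  2.273] q [ 0.36  0.02 -0.13  1.41  0.02  1.23] F [-0.3  0.3 -0.5]
units 5.78 2.23 2.64 yaw err deg -95.06
[0.32497279 0.29938357 0.167     ] [-55.02694735  20.04878319]
short pull side [-82.858687    55.92051504]
```

View pics/side6.png

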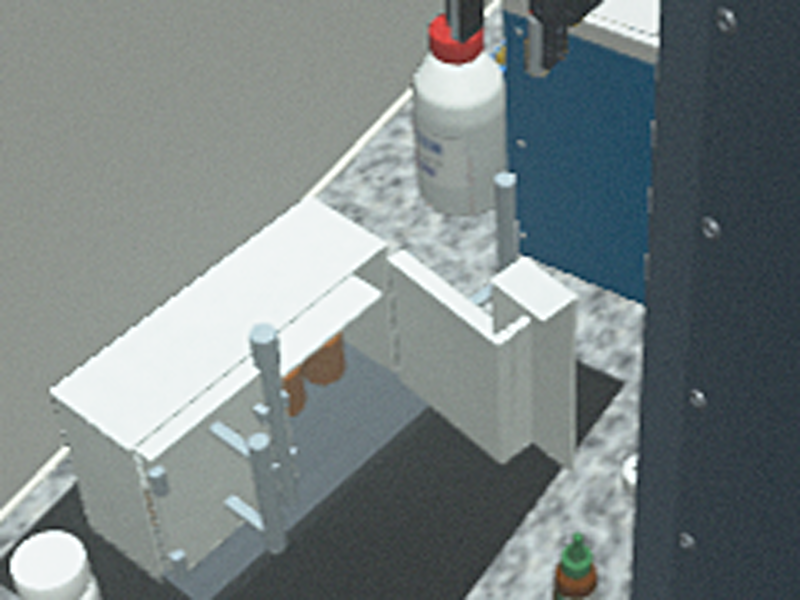

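View pics/top6.png

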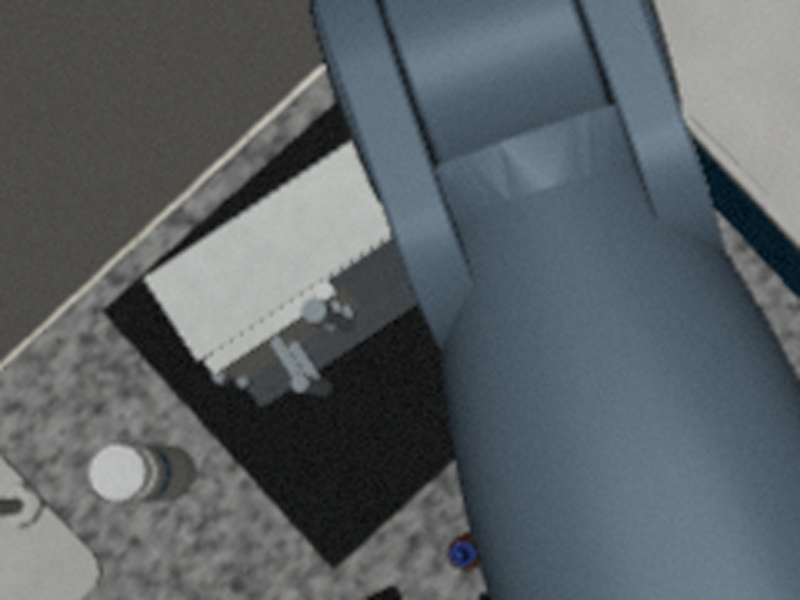

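The active door stays open. The knob shows at side (264,332) and top (313,308) zoomed, i.e. px (229.2,269.6) and (223.9,242.4).

```bash
python3 -c "
from h import *
a,b=(229.2,269.6),(223.9,242.4)
X=tri(a,b);print(X,L(X));k=ray('top',b,.167);print(L(k))
to(-53,17,.22)
"
```

```text
[0.33145553 0.29962985 0.16127138] [-49.58638574  16.51510262]
[-50.4066291  16.0017263]
locker pos [ -96.1 -132.7] z 0.2842 rot [ 3.132 -0.022  2.273] q [ 0.36  0.02 -0.14  1.41  0.02  1.23] F [ 0.5  0.2 -0.9]
units 5.81 2.25 2.57 yaw err deg -95.06
```

Triangulated (−50,16.5) with z 0.161, showing the same −5 mm bias as the pulls, agrees with the nominal knob top. Going above it.

Call:
{"method": "step_arm", "body": {
  "steps": [
    [1,0.39,0,0.8,130],
    [1,0.39,0,0,130],
    [1,0.39,0,0,130],
    [1,0.39,0,0,130],
    [1,0.39,0,0,130],
    [0.5,0.2,0.6,0,130],
    [0,0,0.6,0,130],
    [0,0,0,0,130]
  ]
}}

```text
clock: 11.3
eef_pos: [0.3368, 0.2959, 0.2485]
tcp_rot: [-3.137, -0.023, 2.185]
contact_force: [-0.3, 0.1, 0.0]
width: 0.0418
```

```bash
python3 -c "
from h import *
to(-52.5,16.5,.142)
"
```

```text
locker pos [-47.4  10.4] z 0.2485 rot [-3.137 -0.023  2.185] q [ 0.7   0.1  -0.14  1.33  0.02  1.66] F [-0.3  0.1  0. ]
units 0.25 -0.2 4.26 yaw err deg -89.99
```

Call:
{"method": "step_arm", "body": {
  "steps": [
    [0.25,-0.2,0,0,130],
    [0,0,1,0,130],
    [0,0,0.9,0,130],
    [0,0,0,0,130]
  ]
}}

```text
clock: 11.8
eef_pos: [0.3274, 0.2982, 0.2009]
tcp_rot: [-3.138, -0.023, 2.183]
contact_force: [0.2, 0.3, 1.0]
width: 0.0417
```

```bash
python3 -c "
from h import *
to(-52.5,16.5,.142)
p,d=read_camera('side');cv2.imwrite('pics/side7.png',cv2.resize(p[200:320,170:290],(600,600),interpolation=cv2.INTER_CUBIC))
"
```

```text
locker pos [-53.8  17.7] z 0.2009 rot [-3.138 -0.023  2.183] q [ 0.72  0.11 -0.25  1.21  0.02  1.68] F [0.2 0.3 1. ]
units -0.05 0.05 2.36 yaw err deg -89.87
```

View pics/side7.png

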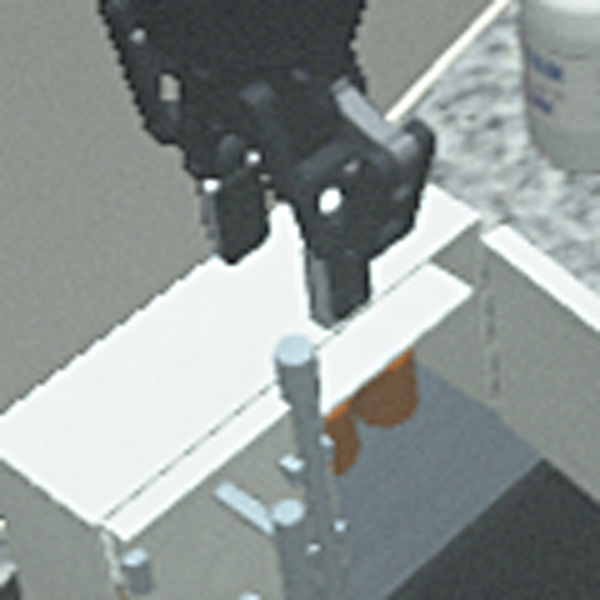

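The tips at (235,260) and (340,315) straddle the line to the knob top at (296,350). Descending.

Call:
{"method": "step_arm", "body": {
  "steps": [
    [-0.05,0.05,0.5,0,130],
    [0,0,0.5,0,130],
    [0,0,0.5,0,130],
    [0,0,0.5,0,130],
    [0,0,0.3,0,130],
    [0,0,0,0,130]
  ]
}}

```text
clock: 12.6
eef_pos: [0.3294, 0.2998, 0.1418]
tcp_rot: [-3.141, -0.023, 2.182]
contact_force: [0.5, -0.3, 0.3]
width: 0.0422
```

```bash
python3 -c "
from h import *
to(-52.5,16.5,.142)
p,d=read_camera('side');cv2.imwrite('pics/side8.png',cv2.resize(p[200:320,170:290],(600,600),interpolation=cv2.INTER_CUBIC))
"
```

```text
locker pos [-51.2  17.8] z 0.1418 rot [-3.141 -0.023  2.182] q [ 0.72  0.15 -0.36  1.05  0.02  1.68] F [ 0.5 -0.3  0.3]
units -0.05 -0.05 -0.01 yaw err deg -89.85
```

View pics/side8.png

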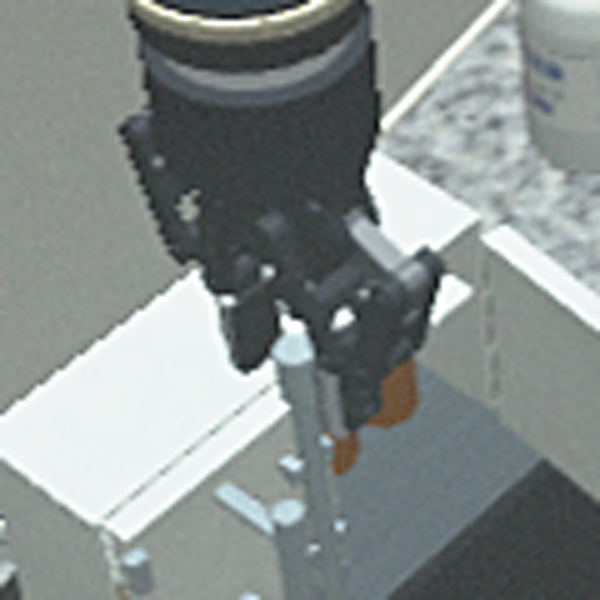

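The knob stands between the fingers, with its axis at the mid-line (297,400). Closing.

Call:
{"method": "step_arm", "body": {
  "steps": [
    [0,0,0,0,255],
    [0,0,0,0,255],
    [0,0,0,0,255],
    [0,0,0,0,255],
    [0,0,0,0,255]
  ],
  "newtons": 60
}}

```text
clock: 13.28
eef_pos: [0.3299, 0.3002, 0.1429]
tcp_rot: [3.14, -0.024, 2.182]
contact_force: [0.4, -0.0, -1.9]
width: 0.0139
```

Call:
{"method": "step_arm", "body": {
  "steps": [
    [0,0,-0.2,0,255],
    [0,0,-0.2,0,255],
    [0,0,-0.2,0,255],
    [0,0,-0.2,0,255],
    [0,0,0,0,255]
  ]
}}

```text
clock: 13.9
eef_pos: [0.33, 0.3002, 0.1647]
tcp_rot: [3.14, -0.025, 2.182]
contact_force: [-0.9, 0.8, 0.9]
width: 0.0141
```

```bash
python3 -c "
from h import *
to(-52.5,16.5,.142)
p,d=read_camera('side');cv2.imwrite('pics/side9.png',cv2.resize(p[200:320,170:290],(600,600),interpolation=cv2.INTER_CUBIC))
"
```

```text
locker pos [-50.4  17.8] z 0.1647 rot [ 3.14  -0.025  2.182] q [ 0.72  0.14 -0.32  1.11  0.02  1.68] F [-0.9  0.8  0.9]
units -0.05 -0.08 0.91 yaw err deg -89.86
```

View pics/side9.png

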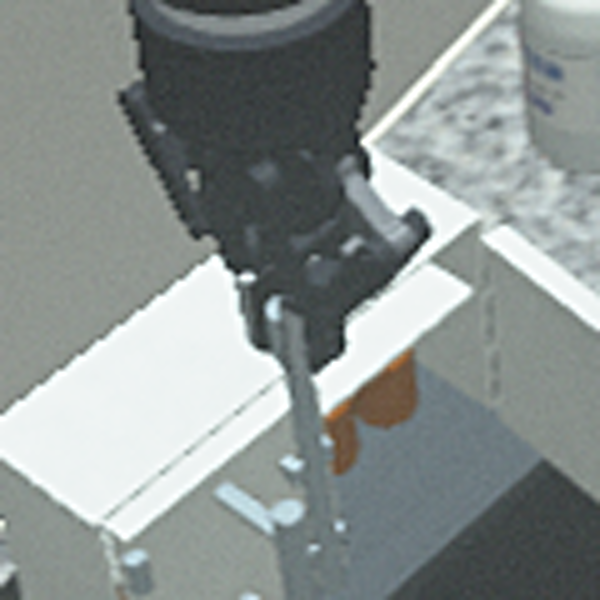

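The knob rose with the grip: its top moved from (296,350) to (277,305). The bolt is up about 20 mm. Swinging the passive door.

Call:
{"method": "step_arm", "body": {
  "steps": [
    [0.07,-0.34,0,1,255],
    [0.07,-0.34,0,1,255],
    [0.07,-0.34,0,1,255],
    [0,0,0,0,255]
  ]
}}

```text
clock: 14.45
eef_pos: [0.305, 0.2923, 0.1646]
tcp_rot: [-3.136, -0.024, 1.86]
contact_force: [-2.3, 0.6, -1.0]
width: 0.0142
```

```bash
cat >> h.py <<'E'
def pas():
    s=get_state();p=L(s["eef_pos"]);r=p-[-39.5,98]
    print("p",p.round(1),"z",round(s["eef_pos"][2],4),"r",np.hypot(*r).round(1),"angle",(-(np.degrees(np.arctan2(r[1],r[0]))%360)+262.2).round(1),"yaw off",np.degrees(s["tcp_rot"][2]-YAW).round(1),"F",np.round(s["contact_force"],1),"w",s["width"],"q",np.round(s["q"],2))
E
python3 -c "
from h import *
pas()"
```

```text
p [-75.5  25.8] z 0.1646 r 80.7 angle 18.7 yaw off 71.4 F [-2.3  0.6 -1. ] w 0.014201335719614515 q [ 0.75  0.09 -0.37  1.1   0.02  2.03]
```

Call:
{"method": "step_arm", "body": {
  "steps": [
    [0.07,-0.34,0,1,255],
    [0.07,-0.34,0,1,255],
    [0.07,-0.34,0,1,255],
    [0,0,0,0,255]
  ]
}}

```text
clock: 14.95
eef_pos: [0.2795, 0.2925, 0.1646]
tcp_rot: [-3.13, -0.02, 1.549]
contact_force: [-1.9, 0.6, -0.1]
width: 0.0145
```

```bash
python3 -c "
from h import *
pas()"
```

```text
p [-96.2  40.6] z 0.1646 r 80.7 angle 36.8 yaw off 53.6 F [-1.9  0.6 -0.1] w 0.014513760350655686 q [ 0.79  0.06 -0.4   1.1   0.02  2.38]
```

Call:
{"method": "step_arm", "body": {
  "steps": [
    [0,0,0,0,130],
    [0,0,0,0,130],
    [0,0,0,0,130],
    [0,0,0,0,130],
    [0,0,-0.5,0,130],
    [0,0,-1,0,130],
    [0,0,-1,0,130],
    [0,0,-1,0,130],
    [0,0,-1,0,130],
    [0,0,0,0,130]
  ]
}}

```text
clock: 16.2
eef_pos: [0.2825, 0.2902, 0.2849]
tcp_rot: [-3.134, -0.021, 1.556]
contact_force: [0.1, -0.2, 0.3]
width: 0.0419
```

```bash
python3 -c "
from h import *
p,d=read_camera('side');cv2.imwrite('pics/side10.png',cv2.resize(p[170:350,150:390],(800,600),interpolation=cv2.INTER_CUBIC))
"
```

```text
(no output)
```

View pics/side10.png

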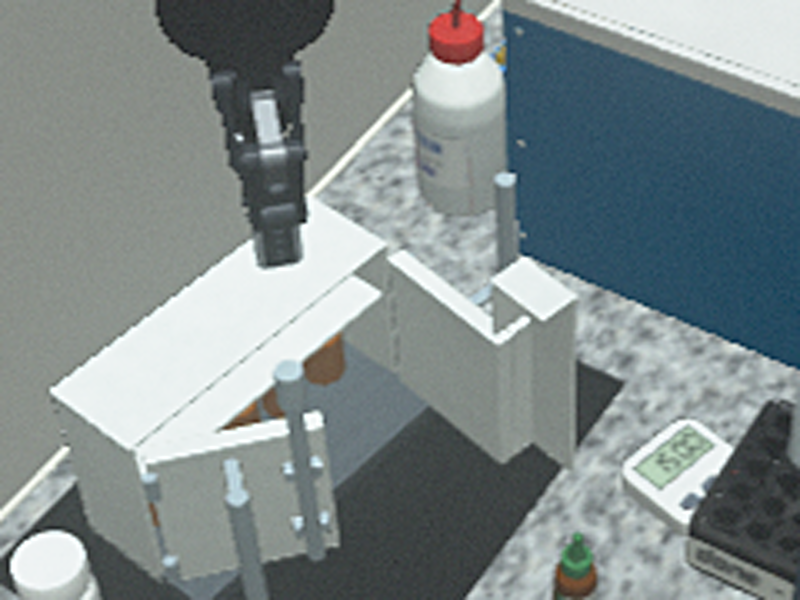

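Both doors stand open: passive knob top at (288,372), active hood at (535,285), and the gripper well above at (278,260). One numeric check, then I hand in.

```bash
python3 -c "
from h import *
k=L(ray('side',(236.4,281.8),.188));r=k-[-39.5,98];print(k,262.2-np.degrees(np.arctan2(r[1],r[0]))%360, np.hypot(*r))
k=L(ray('side',(150+506/3.333,170+178/3.333),.198));r=k-[-39.5,-98];print(k,np.degrees(np.arctan2(r[1],r[0]))%360-128.4,np.hypot(*r))
s=get_state();print(s['clock'],np.abs(s['joint_vel']).max().round(4),s['contact_force'])
job_done()"
```

```text
[-99.06975541  43.47533997] 39.731889859162806 80.75576951759032
[ -97.55015703 -129.71025316] 80.24584328558498 66.14651076812564
16.25 0.041 [ 0.17549839  0.64700393 -0.63753933]
the job is handed in; nothing more can be done
```

I opened both doors and handed the job in at 16.25 s.

- **Active door:** I pinched the long pull from above and swung the door open. It stood at about 83° by the arm's path and about 80° in the camera.
- **Passive door:** I drew the bolt up by its knob about 21 mm, then pulled the door open by the knob. It stood at about 37° by the arm's path and about 40° in the camera.

The gripper is released and about 10 cm above the knob, with no contact force and the arm nearly at rest.

- **Camera heights:** triangulated heights came out about 5 mm lower than the text's for both pulls and the knob. I put this down to calibration and used the given heights. Both grasps held.
- **Bolt and speeds:** I judged the bolt's travel from the arm's rise and the picture. I did not measure the door speeds directly.

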